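# Send a power brick down the rocker chute

### The job

Without lifting it, slide the black power brick across the loading ledge until it lies square and snug along the fence, then push it slowly (a few centimetres a second) from its rear end onto the rocking tray until its own weight starts to tip the tray. The moment the tray begins to sink, take your hand off the brick, so that it rides down by weight alone and slides into the tote at the foot of the chute, lying flat, with the tray swung back level behind it. Never touch or press the tray itself, and leave the other things on the bench where they are.

Things in the scene. Friction and masses are not known exactly. Their poses are not given: they have to be found in the camera images.
- pack_center (a point): centre of the loose black power brick, 90 mm wide (its x), 150 long (its y), 40 high (its z), 0.45 to 0.8 kg (weight not known beforehand), slippery underneath (friction about 0.2). Its axes match the station's when square. It starts flat on the ledge, skewed by up to 0.3 rad, its centre about 30 mm off to the station's -x side. Too wide to grasp.
- station: fixed rocker-chute station: origin on the bench directly below the tray's hinge. Its +y is the direction of travel (ledge, tray, chute, tote); +x points away from the robot, to the fence side. All x and y below are in this frame, in mm. The fixed chute runs down from y = 103 to 185.
- ledge (a point): point on top of the flat loading ledge, 105 above the bench, at x = 0, y = -201. The ledge spans y -300 to -102, x -100 to +52. A fence runs along its +x side only: inner face at x = +46, top 25 above the ledge; a brick against it has its centre at x = +1, in line with the tray.
- hinge (a point): the tray's hinge axis (along x), 95 above the bench at y = 0. The level tray spans y -97 to +100, floor 103.5 above the bench (1.5 below the ledge), 108 wide between side walls 17 above the floor, both ends open. As it tips its -y half rises, up to 40 at the end, and strikes a hand left low behind the brick.
- tray (a joint): tilt of the aluminium tray, rad: 0 level on its stop, 0.45 fully tipped, +y end down in line with the chute. Ballast under its -y half keeps it level and returns it when empty. Damped: takes about a second to tip. It gives when the brick's centre is about 10 to 50 mm past the hinge, depending on the unknown weights; a light push can start it early and it then swings back.
- tote (a point): centre of the grey tote's inner floor, 11 above the bench, at x = 0, y = 280. Inside it spans y 185 to 375 and is 120 wide; side walls reach 55 above the bench, the end wall 70. The brick lies there flat with its centre at y about 260 to 300.
- screwdriver: bystander, leave alone: screwdriver 190 mm long lying near the chute; origin at its underside
- flux_jar: bystander, leave alone: round jar 56 mm across, 70 mm high, standing behind the fence; origin at its underside
- solder_reel: bystander, leave alone: steel solder reel 64 mm across, 48 mm high, standing beside the tray on the robot's side; origin at its underside
- phone: bystander, leave alone: black phone 72 x 150 x 9 mm lying on the far side of the tray; origin at its underside
- brush: bystander, leave alone: brush 160 mm long lying on the far side of the tote; origin at its underside
- mug: bystander, leave alone: white mug 90 mm high at the left of the bench; origin at its underside
- meter: bystander, leave alone: yellow multimeter 85 x 175 x 36 mm at the left; origin at its underside
Not all that is in view belongs to the job. What is shaped like the part that bears pack_center but blue, purple or turquoise is not meant.

How it is judged:
By the outcome, as a careful person would: the job done as asked, in the order asked, and still so for the second after the job is handed in, with the robot touching nothing.
It also fails if it takes over 72 s, if anything falls off the work surface, if the arm or the gripper's body presses on something with over 40 N, if the wrist force passes 120 N, or if a joint passes its speed limit or range.

### The arm

A 6-joint arm with a two-finger parallel gripper is mounted at the origin on the work surface. World frame = base frame: x ahead of the robot, y to its left, z up, the work surface at z = 0. Lengths are in mm, angles in rad, forces in N, time in s.
With the tool pointing down it reaches from about 400 to 925 mm from the base axis. Payload 12.5 kg.
Tool frame: the origin (TCP) lies between the finger pads; the fingertips stand 11 mm ahead of it and the grasp point (between the pads) lies 8 mm behind it (env.tip_extent is the distance from the TCP to the fingertips, in mm); x points along the fingers, z is the direction in which the jaws open and shut, and the axes are right-handed (so a half turn about x gives the same grasp; the last joint's range is limited). The gripper opens to 95 mm and grips with 3 to 60 N. Pads are 20 mm wide; open, the fingers measure 119 mm over their backs; the gripper's body (75 mm by 180 mm) begins 59 mm behind the grasp point.
Start: joints at [-1.353, 0.491, 1.559, -0, 1.092, -0.106], TCP at [198.88, -592.53, 225.661] pointing down, gripper open.
Joint ranges: [-3.1, 3.1], [-0.84, 2.19], [0.05, 2.79], [-1.13, 4.28], [0.06, 2.93], [-2.69, 2.69]. Speed limits (rad/s): [2.22, 2.22, 2.79, 3.14, 3.14, 3.14].

### API

Orientations are given as [roll, pitch, yaw] about the fixed x, y, z axes, in that order (R = Rz(yaw) Ry(pitch) Rx(roll)).
In Python, from cell import status, imaging, env gives the robot as it stands. The module is installed in compiled form; this text tells all that it offers.
- The arm moves only by the tool apply_moves, never from a script. Its argument "increments" is a list of rows, each a list of 5 numbers: the closure, from 0 (fully open) to 1 (shut), then the shift along the tool's x, y, z in mm, then the turn about the tool's x in degrees. A call has 1 to 10 rows; each row shifts and turns the commanded pose from where the row before left it, along the tool's axes as they then stand; what a row does not reach is not made up. A row lasts 1/10 s, in which the tool goes at most 50 mm and 8.59 degrees, less where a joint would pass 70% of its speed; a pose out of reach is approached as far as the arm can. A call with a gripper value outside its range is refused whole. The fingers move at their own pace and stop on an object; the grip force is fixed at half the most. Time passes only in rows, so rows that do not move let the fingers close. It gives the time, the measured TCP pose, the force and the opening at its end, in the units of the state.
- status.state(): the state, without advancing time (a new reading comes with each control period).
- imaging.read_camera(name): name is "side" or "top" or "wrist"; returns a dict with "pixels" (420x560x3 uint8, red, green, blue), "fovy" (degrees; the focal length in pixels is half the picture's height over the tangent of half this angle, whatever the lens; pixels are square), "cx", "cy" (the principal point, pixels), "R" (3x3) and "t" (3): a world point X has camera coordinates R X + t. Camera axes: x right, y down, z forward; pixel columns grow to the right and rows downward; lengths in mm; the calibration is good to about 2 mm. The wrist camera is an equidistant fisheye: a pixel r from the principal point sees the ray r / f radians off the axis. A picture is of the moment at which its call begins. There is no depth.
- env.job_done(): hands the job in, once; it reports no verdict.
The state is a dict: "t": time; "joints": joint angles; "qvel": joint speeds; "tau": joint torques, N m; "eef_pos": TCP position; "tcp_rot": TCP orientation; "ft_force": force on the tool from outside, world axes, zero at the start; "moment": the same for the moment, N m; "opening": opening from 0.0 (shut) to 1.0 (fully open).
Only numpy, scipy, OpenCV 4.12 (cv2) and the standard library are available. Lean on these libraries where they do the work, as an engineer would, in place of code of your own. Each camera call takes 0.05 s, during which the arm holds its last target. There are 200 camera calls.

## Working session

There is one attempt and no reset: what is moved stays moved. The work goes in short steps, Python scripts to look and compute and a tool call to move; the robot and the scene stay as the last step left them, time stands still between calls to the robot, and variables do not carry over. Pictures are saved under pics/ and viewed, about 8 in all and at most 12, crops included, and the job is handed in when it is done.

Besides the shell and the picture viewer there is one more tool, called as name(argument=value, ...), one argument or row to a line, values as JSON. apply_moves: Moves the arm, as the interface text tells. Its arguments: {"type":"object","properties":{"increments":{"type":"array"}},"required":["increments"]}

```bash
mkdir -p pics; python3 - <<'E'
from cell import status, imaging, env
import cv2
s=status.state(); print({k:s[k] for k in('t','eef_pos','tcp_rot','ft_force','opening')}, env.tip_extent)
for n in('top','side'):
    c=imaging.read_camera(n); cv2.imwrite(f'pics/{n}0.png',c['pixels'][:,:,::-1])
    print(n,c['fovy'],c['cx'],c['cy'],c['R'],c['t'])
E
```

```text
{'t': 0.0, 'eef_pos': array([ 198.81229851, -592.29616766,  225.07463828]), 'tcp_rot': array([3.04676884, 1.56971   , 1.79975937]), 'ft_force': array([-0.25823712, -1.10783092, -0.03777079]), 'opening': 0.99765889504501} 11.0
top 55.141639026424755 284.6149038556641 209.39217382048503 [[ 0.01842838 -0.99959095  0.02187085]
 [-0.98677655 -0.02170661 -0.1606265 ]
 [ 0.16103554 -0.01862155 -0.98677292]] [ -49.65374538  529.88119253 1229.25438884]
side 49.61655193541152 282.86577099753924 202.1947214087564 [[ 0.7126742  -0.70101538  0.02594066]
 [-0.3592871  -0.39652372 -0.84479685]
 [ 0.60250167  0.59274477 -0.53445801]] [-381.56032608  273.76007592 1402.61903975]
```

View pics/top0.png

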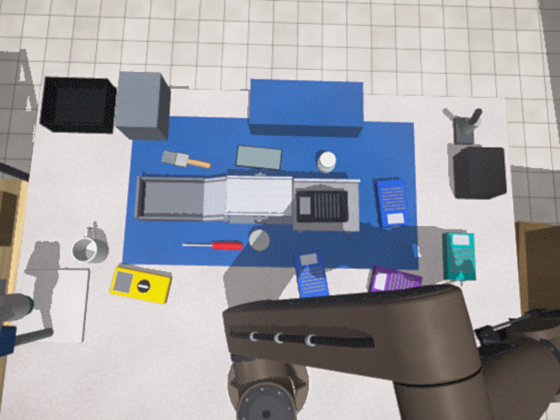

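View pics/side0.png

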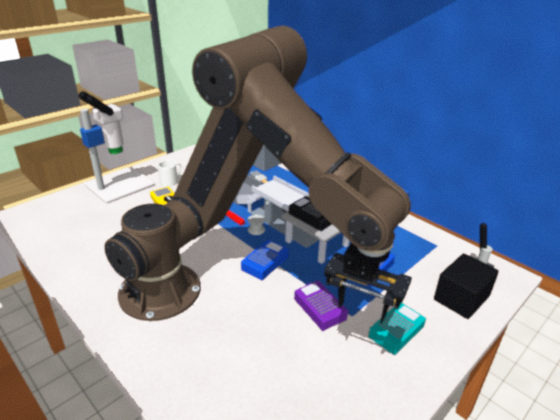

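The station lies along the top row of the blue mat. The tote is at about (168,198), the tray at (258,196), and the ledge at (327,205) with a black brick on it at (321,206). The blue, purple and turquoise look-alikes are at (392,203), (312,275), (395,282) and (460,256). The black cube at (480,172) is not on the ledge, so the black brick on the ledge is the one meant. I'll confirm with an enlarged crop.

```bash
python3 - <<'E'
import cv2
i=cv2.imread('pics/top0.png')[165:245,215:370]
cv2.imwrite('pics/crop0.png',cv2.resize(i,None,fx=5,fy=5,interpolation=cv2.INTER_CUBIC))
E
```

```text
(no output)
```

View pics/crop0.png

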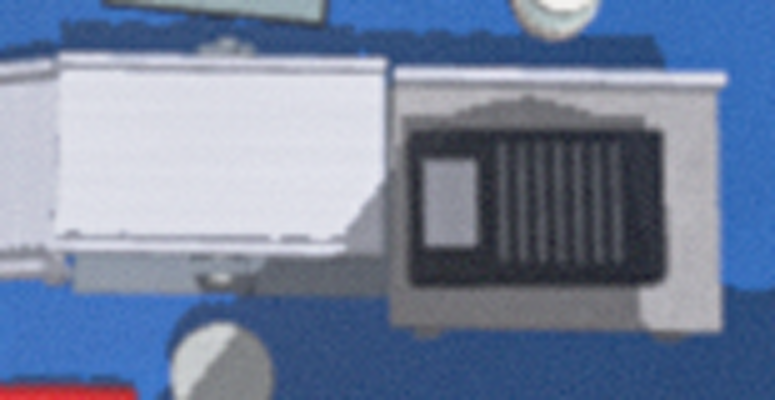

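The crop confirms it: a black brick with a grey label on the ledge, corners about (405,130), (662,130), (665,285), (408,285) in the crop. The fence is along the top edge and the tray is to the left.

```bash
cat > h.py <<'E'
import numpy as np
CAL={'top':(55.141639026424755,284.6149038556641,209.39217382048503,np.array([[ 0.01842838,-0.99959095,0.02187085],[-0.98677655,-0.02170661,-0.1606265],[0.16103554,-0.01862155,-0.98677292]]),np.array([-49.65374538,529.88119253,1229.25438884]))}
def ray(p,z,cam='top'):
    fv,cx,cy,R,t=CAL[cam]; f=210/np.tan(np.radians(fv/2))
    d=R.T@np.array([(p[0]-cx)/f,(p[1]-cy)/f,1]); o=-R.T@t
    return (o+d*(z-o[2])/d[2])[:2]
def crop(p): return ((p[0]+.5)/5+215-.5,(p[1]+.5)/5+165-.5)
E
python3 - <<'E'
from h import *
P={'ledge RB':((722,330),105),'ledge LB':((389,326),105),'ledge RT(fence top)':((726,73),130),'ledge LT':((394,68),130),
'fence in R':((726,84),130),'fence in L':((394,80),130),
'trayRT':((386,59),120.5),'trayLT':((58,55),120.5),'trayRB':((388,255),120.5),'trayLB':((58,248),120.5),
'bLT':((408,130),145),'bRT':((663,130),145),'bRB':((665,285),145),'bLB':((408,285),145)}
for k,(p,z) in P.items(): print(k,ray(crop(p),z).round(1))
E
```

```text
ledge RB [ 461.3 -261.8]
ledge LB [459.5 -62.2]
ledge RT(fence top) [ 613.2 -260.8]
ledge LT [611.5 -61.8]
fence in R [ 606.4 -260.7]
fence in L [604.2 -61.9]
trayRT [619.3 -57.3]
trayLT [617.1 139.7]
trayRB [500.  -60.3]
trayLB [500.  134.8]
bLT [570.8 -70. ]
bRT [ 574.2 -220. ]
bRB [ 482.3 -220.6]
bLB [479.1 -71.2]
```

apply_moves(
  increments=[
    [0,0,0,0,6],
    [0,0,0,0,6],
    [0,0,0,0,6],
    [0,0,20,-36,0],
    [0,0,20,-36,0],
    [0,0,20,-36,0],
    [0,0,20,-36,0],
    [0,0,20,-36,0],
    [0,0,20,-36,0],
    [0,0,20,-36,0],
  ],
)

```text
t: 1.1
eef_pos: [336.9, -337.6, 225.5]
tcp_rot: [-2.521, 1.571, 2.201]
ft_force: [1.0, -0.6, -0.4]
opening: 1.004
```

apply_moves(
  increments=[
    [0,0,20,-36,0],
    [0,0,20,-36,0],
    [0,0,20,-36,0],
    [0,0,20,-36,0],
    [0,0,20,-36,0],
    [0,0,0,0,0],
    [0,0,0,0,0],
  ],
)

```text
t: 1.8
eef_pos: [434.8, -157.6, 225.5]
tcp_rot: [-1.494, 1.57, -3.053]
ft_force: [-0.7, -0.2, -0.7]
opening: 1.0
```

```bash
cat >> h.py <<'E'
def pose():
    from cell import status; from scipy.spatial.transform import Rotation as Ro
    s=status.state(); R=Ro.from_euler('xyz',s['tcp_rot']).as_matrix()
    print('t',s['t'],'pos',s['eef_pos'].round(1),'F',s['ft_force'].round(1),'op',round(s['opening'],3)); print('tool y',R[:,1].round(3),'x',R[:,0].round(3),'q',np.round(s['joints'],2))
    return s,R
E
python3 - <<'E'
from h import *; pose()
E
```

```text
t 1.8 pos [ 434.8 -157.6  225.5] F [-0.7 -0.2 -0.7] op 1.0
tool y [ 1.     0.012 -0.   ] x [-0. -0. -1.] q [-0.49  0.26  1.94 -0.    0.94  1.07]
```

apply_moves(
  increments=[
    [0,20,0,-6,0],
    [0,25,0,-6,0],
    [0,25,0,0,0],
    [0,18,0,0,0],
    [0,9,0,0,0],
    [0,0,10,0,0],
    [0,0,10,0,0],
    [0,0,0,0,0],
  ],
)

```text
t: 2.6
eef_pos: [456.4, -146.7, 129.4]
tcp_rot: [1.091, 1.568, -0.47]
ft_force: [-0.2, -0.1, -0.1]
opening: 0.998
```

```bash
python3 - <<'E'
from h import *; pose()
from cell import imaging
import cv2
c=imaging.read_camera('wrist'); a=c['pixels'][:,:,::-1]
c=imaging.read_camera('top'); b=cv2.resize(c['pixels'][165:245,215:370,::-1],(560,289),interpolation=cv2.INTER_CUBIC)
cv2.imwrite('pics/w1.png',np.vstack([cv2.resize(a,(400,300)),cv2.resize(b,(400,206))]))
E
```

```text
t 2.6 pos [ 456.4 -146.7  129.4] F [-0.2 -0.1 -0.1] op 0.998
tool y [1.    0.01  0.002] x [ 0.002 -0.001 -1.   ] q [-0.45  0.42  2.01 -0.    0.7   1.11]
```

View pics/w1.png

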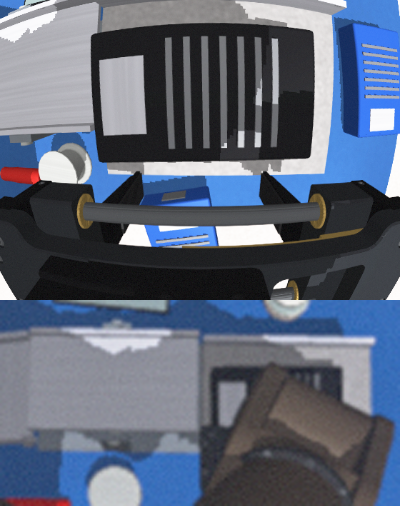

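The wrist view shows both fingertips, at (127,190) and (275,185), just on the robot's side of the brick, which is nearly square. Next I push toward the fence.

apply_moves(
  increments=[
    [0,0,4,0,0],
    [0,0,4,0,0],
    [0,0,4,0,0],
    [0,0,4,0,0],
    [0,0,4,0,0],
    [0,0,4,0,0],
    [0,0,4,0,0],
    [0,0,4,0,0],
    [0,0,4,0,0],
    [0,0,4,0,0],
  ],
)

```text
t: 3.7
eef_pos: [494.9, -145.6, 128.6]
tcp_rot: [-1.319, 1.571, -2.88]
ft_force: [-0.5, -0.3, -0.5]
opening: 0.999
```

apply_moves(
  increments=[
    [0,0,2,0,0],
    [0,0,2,0,0],
    [0,0,2,0,0],
  ],
)

```text
t: 4.0
eef_pos: [500.7, -145.6, 128.6]
tcp_rot: [-1.039, 1.571, -2.6]
ft_force: [-1.2, 0.6, 0.0]
opening: 1.001
```

apply_moves(
  increments=[
    [0,0,1,0,0],
    [0,0,1,0,0],
    [0,0,1,0,0],
    [0,0,1,0,0],
  ],
)

```text
t: 4.4
eef_pos: [504.1, -145.4, 128.6]
tcp_rot: [-1.848, 1.569, 2.874]
ft_force: [-8.2, -0.6, 3.9]
opening: 1.002
```

apply_moves(
  increments=[
    [0,0,1,0,0],
    [0,0,1,0,0],
  ],
)

```text
t: 4.6
eef_pos: [504.2, -145.1, 128.3]
tcp_rot: [-1.849, 1.565, 2.872]
ft_force: [-18.8, -1.4, 7.6]
opening: 1.002
```

```bash
python3 - <<'E'
from h import *; pose()
from cell import imaging
import cv2
c=imaging.read_camera('wrist'); print(c['fovy'],c['cx'],c['cy'],c['R'].tolist(),c['t'].tolist())
cv2.imwrite('pics/w2.png',cv2.resize(c['pixels'][:260,80:480,::-1],None,fx=2,fy=2,interpolation=cv2.INTER_CUBIC))
E
```

```text
t 4.6 pos [ 504.2 -145.1  128.3] F [-18.8  -1.4   7.6] op 1.002
tool y [ 1.     0.009 -0.006] x [-0.006  0.002 -1.   ] q [-0.41  0.48  1.9  -0.    0.76  1.16]
65.70646984690485 281.5652349998813 212.53403334075838 [[0.008824265074697673, -0.9999607773687972, -0.0007589926768232384], [-0.9638213728601107, -0.00870755756048985, 0.2664067184952043], [-0.26640287829515613, -0.0016193101379155183, -0.9638604070459241]] [-150.36449452014668, 479.82952085768466, 431.2212319591909]
```

View pics/w2.png

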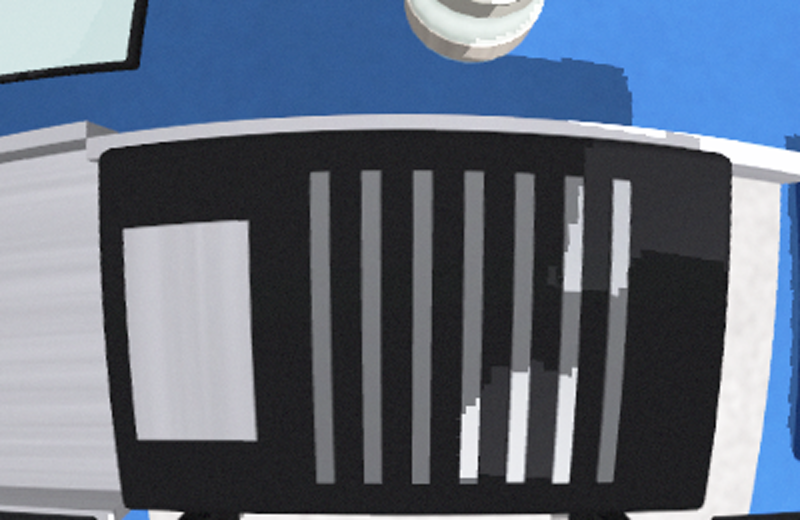

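The brick now lies against the fence: its top edge runs parallel to the fence strip at rows 115–160, and 19 N of reaction came only at the end of the push. Next I back off, rise, move behind its rear end and turn 90°.

apply_moves(
  increments=[
    [0,0,-6,0,0],
    [0,0,-8,0,0],
    [0.5,-25,0,0,0],
    [0.5,-25,0,0,0],
    [0.5,0,10,15,0],
    [0.5,0,20,30,0],
    [0.5,0,20,30,0],
    [0.5,0,20,28,0],
    [0.5,0,0,0,0],
  ],
)

```text
t: 5.55
eef_pos: [565.2, -251.0, 178.3]
tcp_rot: [0.947, 1.568, -0.616]
ft_force: [-1.1, 0.3, -0.8]
opening: 0.513
```

apply_moves(
  increments=[
    [0.5,0,0,0,-8],
    [0.5,0,0,0,-8],
    [0.5,0,0,0,-8],
    [0.5,0,0,0,-8],
    [0.5,0,0,0,-8],
    [0.5,0,0,0,-8],
    [0.5,0,0,0,-8],
    [0.5,0,0,0,-8],
    [0.5,0,0,0,-8],
    [0.5,0,0,0,-8],
  ],
)

```text
t: 6.55
eef_pos: [563.2, -247.5, 178.7]
tcp_rot: [-0.085, 1.57, -0.244]
ft_force: [0.3, 0.5, -0.1]
opening: 0.499
```

apply_moves(
  increments=[
    [0.5,0,0,0,-8],
    [0.5,0,0,0,-2],
    [0.5,0,0,0,0],
  ],
)

```text
t: 6.85
eef_pos: [563.2, -247.5, 178.7]
tcp_rot: [-0.233, 1.571, -0.223]
ft_force: [0.3, 0.7, 0.6]
opening: 0.504
```

```bash
python3 - <<'E'
from h import *; pose()
from cell import imaging
import cv2
c=imaging.read_camera('wrist')
cv2.imwrite('pics/w3.png',cv2.resize(c['pixels'][:,:,::-1],None,fx=1.4,fy=1.4,interpolation=cv2.INTER_CUBIC))
E
```

```text
t 6.85 pos [ 563.2 -247.5  178.7] F [0.3 0.7 0.6] op 0.504
tool y [-0.01  1.   -0.  ] x [ 0. -0. -1.] q [-0.52  0.53  1.64  0.    0.98 -0.53]
```

View pics/w3.png

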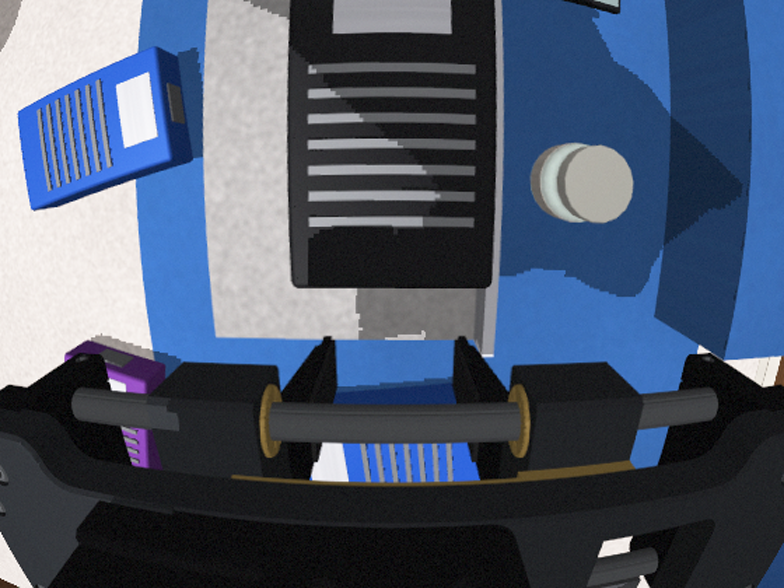

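The fingertips, at (330,345) and (460,345), are centred behind the brick's rear edge (292–492, row 288), and the brick is flush with the fence. Next I lower them to above the fence top and push.

apply_moves(
  increments=[
    [0.5,13,0,-1,0],
    [0.5,13,0,-1,0],
    [0.5,10,0,0,0],
    [0.5,1,0,0,0],
    [0.5,0,4,0,0],
    [0.5,0,4,0,0],
    [0.5,0,4,0,0],
    [0.5,0,4,0,0],
    [0.5,0,4,0,0],
    [0.5,0,4,0,0],
  ],
)

```text
t: 7.9
eef_pos: [561.5, -223.8, 141.9]
tcp_rot: [-0.751, 1.57, -0.741]
ft_force: [-0.2, -1.8, 1.0]
opening: 0.498
```

apply_moves(
  increments=[
    [0.5,0,4,0,0],
    [0.5,0,4,0,0],
    [0.5,0,4,0,0],
    [0.5,0,4,0,0],
    [0.5,0,4,0,0],
    [0.5,0,4,0,0],
    [0.5,0,4,0,0],
    [0.5,0,4,0,0],
    [0.5,0,4,0,0],
    [0.5,0,4,0,0],
  ],
)

```text
t: 8.9
eef_pos: [560.9, -183.7, 141.6]
tcp_rot: [-1.712, 1.571, -1.702]
ft_force: [-0.3, -1.5, 0.4]
opening: 0.502
```

apply_moves(
  increments=[
    [0.5,0,4,0,0],
    [0.5,0,4,0,0],
    [0.5,0,4,0,0],
    [0.5,0,4,0,0],
    [0.5,0,4,0,0],
    [0.5,0,4,0,0],
    [0.5,0,4,0,0],
    [0.5,0,4,0,0],
    [0.5,0,4,0,0],
    [0.5,0,4,0,0],
  ],
)

```text
t: 9.9
eef_pos: [560.5, -143.6, 141.6]
tcp_rot: [3.055, 1.571, 3.065]
ft_force: [-0.8, -0.8, 0.4]
opening: 0.5
```

```bash
python3 - <<'E'
from h import *; pose()
from cell import imaging
import cv2
a=imaging.read_camera('side')['pixels'][150:270,210:370,::-1]
b=imaging.read_camera('top')['pixels'][165:245,180:370,::-1]
cv2.imwrite('pics/m1.png',np.vstack([cv2.resize(a,(440,330)),cv2.resize(b,(440,185))]))
E
```

```text
t 9.9 pos [ 560.5 -143.6  141.6] F [-0.8 -0.8  0.4] op 0.5
tool y [-0.01  1.    0.  ] x [-0.  0. -1.] q [-0.36  0.52  1.76 -0.    0.85 -0.37]
```

View pics/m1.png

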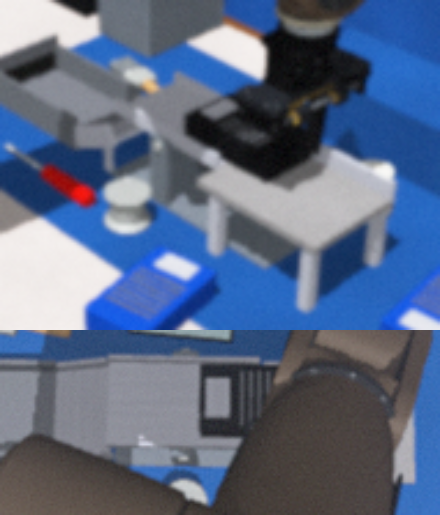

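The side view shows the brick sliding onto the tray, which is still level, with the label at crop (225,132). I'll track that label and the tray's far corner numerically in the side camera.

```bash
cat >> h.py <<'E'
CAL['side']=(49.61655193541152,282.86577099753924,202.1947214087564,np.array([[0.7126742,-0.70101538,0.02594066],[-0.3592871,-0.39652372,-0.84479685],[0.60250167,0.59274477,-0.53445801]]),np.array([-381.56032608,273.76007592,1402.61903975]))
def proj(X,cam='side'):
    fv,cx,cy,R,t=CAL[cam]; f=210/np.tan(np.radians(fv/2)); c=R@np.asarray(X,float)+t
    return np.array([cx+f*c[0]/c[2],cy+f*c[1]/c[2]])
def track(im,ref,c,w,guess,s=9):
    import cv2
    c=np.round(c).astype(int); g=np.round(guess).astype(int); U=4
    T=ref[c[1]-w:c[1]+w+1,c[0]-w:c[0]+w+1]; S=im[g[1]-w-s:g[1]+w+s+1,g[0]-w-s:g[0]+w+s+1]
    up=lambda a:cv2.resize(a,None,fx=U,fy=U,interpolation=cv2.INTER_CUBIC)
    m=cv2.matchTemplate(up(S),up(T),cv2.TM_CCOEFF_NORMED); _,v,_,l=cv2.minMaxLoc(m)
    return g+np.array(l)/U-s-c, v      # displacement from ref patch
LC=np.array([292,198]); TC=np.array([261,190])
def check(save=None):
    import cv2; from cell import status,imaging
    ref=cv2.imread('pics/ref.png'); y0=float(open('y0').read())
    for k in range(1):
        im=imaging.read_camera('side')['pixels'][:,:,::-1].copy(); s=status.state()
        y=s['eef_pos'][1]; L=np.array([*ray(LC,144,'side'),144.]); d=proj(L+[-.01*(y-y0),y-y0,0])-proj(L)
        dl,v=track(im,ref,LC,11,LC+d); dt,vt=track(im,ref,TC,8,TC)
        print('t',round(s['t'],2),'y',round(y,1),'F',s['ft_force'].round(1),'label resid',(dl-d).round(2),round(v,2),'tray',dt,round(vt,2))
    if save: cv2.imwrite(save,im)
E
python3 - <<'E'
from h import *; import cv2
from cell import imaging,status
cv2.imwrite('pics/ref.png',imaging.read_camera('side')['pixels'][:,:,::-1]); open('y0','w').write(str(status.state()['eef_pos'][1]))
print(ray(LC,144,'side'), ray(TC,120,'side'), proj([500,137,120]),proj([617,137,120])); check()
E
```

```text
[523.32753299 -53.09844185] [506.03262279  91.13017478] [251.6756279  185.93753438] [274.04893488 175.91673301]
t 10.1 y -143.8 F [ 0.4 -0.1 -0.6] label resid [-0.03 -0.02] 1.0 tray [0. 0.] 1.0
```

apply_moves(
  increments=[
    [0.5,0,4,0,0],
    [0.5,0,4,0,0],
    [0.5,0,4,0,0],
    [0.5,0,4,0,0],
    [0.5,0,4,0,0],
    [0.5,0,4,0,0],
    [0.5,0,4,0,0],
    [0.5,0,4,0,0],
    [0.5,0,4,0,0],
    [0.5,0,4,0,0],
  ],
)

```text
t: 11.1
eef_pos: [560.2, -103.7, 141.6]
tcp_rot: [-1.619, 1.571, -1.609]
ft_force: [0.7, -1.2, -0.6]
opening: 0.5
```

```bash
python3 -c "
from h import *;check()"
```

```text
t 11.15 y -103.2 F [0.5 0.4 0.7] label resid [1.85 0.36] 0.93 tray [-2.75 -1.  ] 0.83
```

apply_moves(
  increments=[
    [0.5,0,4,0,0],
    [0.5,0,4,0,0],
    [0.5,0,4,0,0],
    [0.5,0,4,0,0],
    [0.5,0,4,0,0],
    [0.5,0,4,0,0],
    [0.5,0,4,0,0],
    [0.5,0,4,0,0],
    [0.5,0,4,0,0],
    [0.5,0,4,0,0],
  ],
)

```text
t: 12.15
eef_pos: [559.8, -63.7, 141.6]
tcp_rot: [-1.081, 1.571, -1.071]
ft_force: [-0.2, -1.0, -0.1]
opening: 0.496
```

```bash
python3 -c "
from h import *;check()"
```

```text
t 12.2 y -63.2 F [0.6 1.1 0.5] label resid [1.38 0.3 ] 0.88 tray [-6.75 -3.  ] 0.63
```

```bash
python3 - <<'E'
from h import *; import cv2
from cell import imaging,status
im=imaging.read_camera('side')['pixels'][:,:,::-1].copy(); y=status.state()['eef_pos'][1]; y0=float(open('y0').read())
L=np.array([*ray(LC,144,'side'),144.]); print('new label',proj(L+[0,y-y0,0])+[1.4,.3],y)
cv2.imwrite('pics/ref2.png',im)
cv2.imwrite('pics/m2.png',cv2.resize(im[150:230,220:320],None,fx=7,fy=7,interpolation=cv2.INTER_CUBIC))
E
```

```text
new label [277.72728191 189.70335793] -63.457348736874835
```

View pics/m2.png

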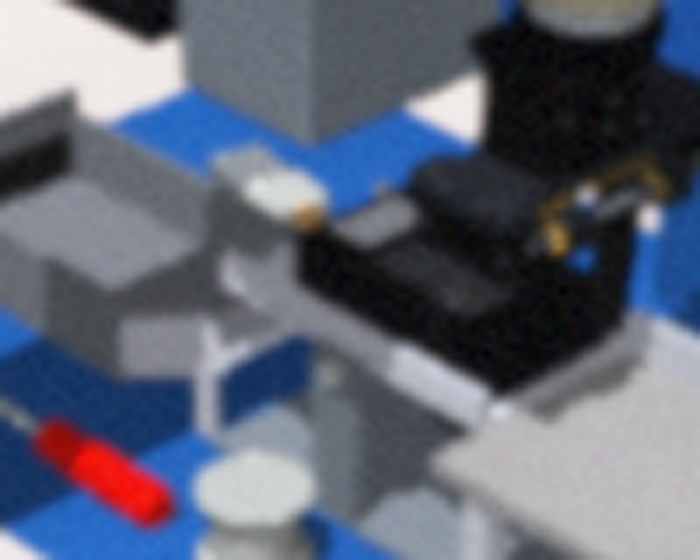

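The tray is level with the brick seated between its walls. Its near wall runs from crop (225,260) to (495,410), and the label is at (380,220). I'll re-reference the tracker on these three patches.

```bash
cat >> h.py <<'E'
LC2=np.array([276,184])
def check2(y0=-63.5,save=None):
    import cv2; from cell import status,imaging
    ref=cv2.imread('pics/ref2.png')
    im=imaging.read_camera('side')['pixels'][:,:,::-1].copy(); s=status.state(); y=s['eef_pos'][1]
    L=np.array([*ray(LC2,144,'side'),144.]); d=proj(L+[-.01*(y-y0),y-y0,0])-proj(L)
    dl,v=track(im,ref,LC2,9,LC2+d,7); a,va=track(im,ref,[254,188],5,[254,188],5); b,vb=track(im,ref,[284,205],6,[284,205],5)
    print('t',round(s['t'],2),'y',round(y,1),'F',s['ft_force'].round(1),'label',(dl-d).round(2),round(v,2),'+y end',a,round(va,2),'-y end',b,round(vb,2))
    if save: cv2.imwrite(save,im)
E
python3 -c "
from h import *;check2()"
```

```text
t 12.3 y -63.7 F [-0.6 -0.  -0. ] label [-0.03 -0.02] 1.0 +y end [0. 0.] 1.0 -y end [0. 0.] 1.0
```

apply_moves(
  increments=[
    [0.5,0,3,0,0],
    [0.5,0,3,0,0],
    [0.5,0,3,0,0],
    [0.5,0,3,0,0],
  ],
)

```text
t: 12.7
eef_pos: [559.7, -51.8, 141.7]
tcp_rot: [-0.99, 1.571, -0.98]
ft_force: [-0.3, -1.8, 0.1]
opening: 0.501
```

```bash
python3 -c "
from h import *;check2()"
```

```text
t 12.75 y -51.4 F [-0.4 -0.2 -0.2] label [0.51 0.19] 0.97 +y end [-0.25  0.  ] 0.97 -y end [-0.75 -0.5 ] 0.99
```

apply_moves(
  increments=[
    [0.5,0,2,0,0],
    [0.5,0,2,0,0],
    [0.5,0,2,0,0],
    [0.5,0,2,0,0],
  ],
)

```text
t: 13.15
eef_pos: [559.6, -43.9, 141.6]
tcp_rot: [-1.475, 1.571, -1.466]
ft_force: [0.8, -1.3, -0.3]
opening: 0.5
```

```bash
python3 -c "
from h import *;check2()"
```

```text
t 13.2 y -43.6 F [0.4 0.1 0.5] label [0.71 0.21] 0.95 +y end [-0.75 -0.25] 0.85 -y end [-2.75 -1.5 ] 0.99
```

apply_moves(
  increments=[
    [0.5,0,2,0,0],
    [0.5,0,2,0,0],
    [0.5,0,2,0,0],
  ],
)

```text
t: 13.5
eef_pos: [559.5, -37.9, 141.6]
tcp_rot: [-1.397, 1.571, -1.387]
ft_force: [0.1, -0.7, 0.5]
opening: 0.499
```

```bash
python3 -c "
from h import *;check2()"
```

```text
t 13.55 y -37.6 F [-0.2  0.1  0.1] label [0.57 0.05] 0.93 +y end [-0.75 -0.25] 0.75 -y end [-3.5 -2. ] 0.98
```

apply_moves(
  increments=[
    [0.5,0,2,0,0],
    [0.5,0,2,0,0],
  ],
)

```text
t: 13.75
eef_pos: [559.5, -33.9, 141.6]
tcp_rot: [-2.003, 1.571, -1.993]
ft_force: [0.1, -1.2, 0.2]
opening: 0.498
```

```bash
python3 -c "
from h import *;check2();check2()"
```

```text
t 13.8 y -33.6 F [-0.1 -0.6 -0. ] label [0.55 0.18] 0.93 +y end [-0.5  0. ] 0.73 -y end [-4.   -2.25] 0.98
t 13.85 y -33.7 F [ 0.  -0.4 -0.1] label [0.54 0.18] 0.93 +y end [-0.25  0.25] 0.73 -y end [-4.   -2.25] 0.98
```

apply_moves(
  increments=[
    [0.5,0,2,0,0],
    [0.5,0,2,0,0],
  ],
)

```text
t: 14.05
eef_pos: [559.4, -30.0, 141.6]
tcp_rot: [-2.079, 1.571, -2.069]
ft_force: [0.3, -1.9, -0.6]
opening: 0.502
```

```bash
python3 -c "
from h import *;check2();check2()"
```

```text
t 14.1 y -29.7 F [ 0.5 -0.2  0.7] label [0.53 0.07] 0.93 +y end [-0.25  0.  ] 0.72 -y end [-5.   -2.75] 0.98
t 14.15 y -29.7 F [-0.8 -0.4  0.2] label [0.52 0.06] 0.93 +y end [0.   0.25] 0.73 -y end [-5.   -2.75] 0.98
```

apply_moves(
  increments=[
    [0.5,0,2,0,0],
    [0.5,0,2,0,0],
  ],
)

```text
t: 14.35
eef_pos: [559.5, -26.0, 141.6]
tcp_rot: [-1.399, 1.571, -1.39]
ft_force: [0.0, -2.0, 0.8]
opening: 0.499
```

```bash
python3 -c "
from h import *;check2();check2()"
```

```text
t 14.4 y -25.7 F [ 1.1 -0.2  0.3] label [0.51 0.21] 0.92 +y end [0.   0.25] 0.73 -y end [-5.   -2.75] 0.98
t 14.45 y -25.8 F [ 0.6  0.4 -0.1] label [ 0.25 -0.05] 0.92 +y end [0.   0.25] 0.73 -y end [-5.   -2.75] 0.98
```

apply_moves(
  increments=[
    [0.5,0,2,0,0],
    [0.5,0,2,0,0],
  ],
)

```text
t: 14.65
eef_pos: [559.4, -22.0, 141.7]
tcp_rot: [-0.925, 1.571, -0.915]
ft_force: [0.2, -1.1, 0.8]
opening: 0.502
```

```bash
python3 -c "
from h import *;check2();check2()"
```

```text
t 14.7 y -21.7 F [-0.6 -0.1  0.3] label [0.25 0.1 ] 0.91 +y end [-0.25  0.25] 0.74 -y end [-5. -3.] 0.97
t 14.75 y -21.7 F [ 0.1  0.2 -0.5] label [0.24 0.34] 0.91 +y end [-0.25  0.5 ] 0.74 -y end [-5. -3.] 0.97
```

```bash
python3 -c "
from h import *;check2();check2();check2()"
```

```text
t 14.8 y -21.8 F [ 0.4 -0.3  0.6] label [0.23 0.33] 0.91 +y end [-0.25  0.25] 0.74 -y end [-5. -3.] 0.97
t 14.85 y -21.9 F [-0.2  0.4 -0.2] label [0.22 0.33] 0.91 +y end [-0.25  0.5 ] 0.73 -y end [-5. -3.] 0.97
t 14.9 y -21.9 F [ 0.4 -0.1 -0.8] label [0.2  0.32] 0.91 +y end [0.  0.5] 0.73 -y end [-5. -3.] 0.97
```

Not growing, so I continue.

apply_moves(
  increments=[
    [0.5,0,2,0,0],
    [0.5,0,1,0,0],
  ],
)

```text
t: 15.1
eef_pos: [559.4, -19.0, 141.7]
tcp_rot: [-0.827, 1.571, -0.818]
ft_force: [-0.6, -0.7, 0.5]
opening: 0.499
```

```bash
python3 -c "
from h import *;check2();check2();check2()"
```

```text
t 15.15 y -18.8 F [-0.2 -0.2  0.1] label [0.27 0.87] 0.88 +y end [-0.25  1.  ] 0.73 -y end [-5.  -3.5] 0.96
t 15.2 y -18.8 F [0.3 0.3 0.2] label [0.27 0.87] 0.88 +y end [-0.25  1.  ] 0.71 -y end [-5.  -3.5] 0.95
t 15.25 y -18.9 F [ 0.7  0.5 -0.6] label [0.   0.86] 0.87 +y end [-0.25  1.25] 0.7 -y end [-5.   -3.75] 0.95
```

The tray is sinking: the +y end is going down, the -y end up and the label down. Hand off now.

apply_moves(
  increments=[
    [0.5,-8,-12,0,0],
    [0.5,-25,-10,0,0],
  ],
)

```text
t: 15.45
eef_pos: [558.8, -41.7, 173.7]
tcp_rot: [2.981, 1.567, 2.991]
ft_force: [0.4, 0.1, -0.0]
opening: 0.498
```

```bash
python3 -c "
from h import *;check2(-63.5+22);check2(-63.5+22);check2(-63.5+22)"
```

```text
t 15.5 y -43.3 F [ 1.9 -1.3  3.8] label [6.67 2.08] 0.75 +y end [1.25 3.75] 0.62 -y end [-5.   -4.75] 0.83
t 15.55 y -42.7 F [0.6 0.7 0. ] label [-7.23 -1.62] 0.7 +y end [1. 4.] 0.64 -y end [-5. -5.] 0.86
t 15.6 y -42.2 F [ 0.4 -0.2  0.4] label [-7.13 -1.57] 0.68 +y end [1.25 4.5 ] 0.62 -y end [-5. -5.] 0.81
```

The tray keeps sinking unaided. I lift clear and wait.

apply_moves(
  increments=[
    [0.5,-25,-10,0,0],
    [0.5,-25,-20,0,0],
    [0.5,-20,-20,0,0],
    [0.5,0,0,0,0],
    [0.5,0,0,0,0],
    [0.5,0,0,0,0],
    [0.5,0,0,0,0],
    [0.5,0,0,0,0],
    [0.5,0,0,0,0],
    [0.5,0,0,0,0],
  ],
)

```text
t: 16.6
eef_pos: [560.1, -90.8, 244.4]
tcp_rot: [-3.092, 1.571, -3.082]
ft_force: [0.2, -0.2, 0.0]
opening: 0.499
```

apply_moves(
  increments=[
    [0.5,0,0,0,0],
    [0.5,0,0,0,0],
    [0.5,0,0,0,0],
    [0.5,0,0,0,0],
    [0.5,0,0,0,0],
    [0.5,0,0,0,0],
    [0.5,0,0,0,0],
    [0.5,0,0,0,0],
    [0.5,0,0,0,0],
    [0.5,0,0,0,0],
  ],
)

```text
t: 17.6
eef_pos: [560.1, -91.0, 244.6]
tcp_rot: [-1.23, 1.571, -1.22]
ft_force: [0.3, 0.3, -0.2]
opening: 0.497
```

```bash
python3 - <<'E'
from h import *; pose()
from cell import imaging
import cv2
a=imaging.read_camera('side')['pixels'][120:240,200:340,::-1]
b=imaging.read_camera('top')['pixels'][150:260,120:370,::-1]
cv2.imwrite('pics/m3.png',np.vstack([cv2.resize(a,(500,428-128),interpolation=2),cv2.resize(b,(500,220),interpolation=2)]))
E
```

```text
t 17.6 pos [560.1 -91.  244.6] F [ 0.3  0.3 -0.2] op 0.497
tool y [-0.01  1.   -0.  ] x [ 0. -0. -1.] q [-0.28  0.39  1.68 -0.    1.07 -0.29]
```

View pics/m3.png

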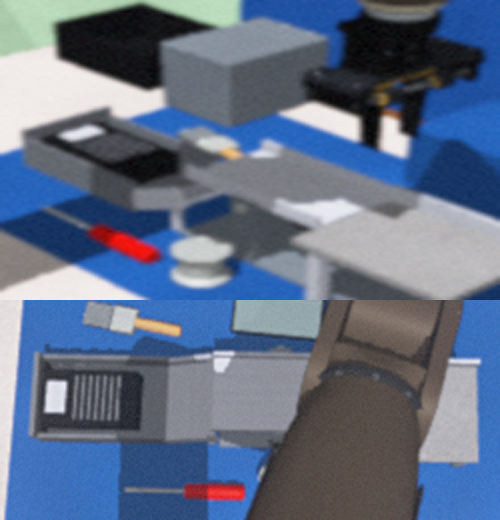

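The brick is in the tote, at crop (90,400) in the lower panel, and the tray looks level. Next: wait a second, then one numeric check.

apply_moves(
  increments=[
    [0.5,0,-20,0,0],
    [0.5,0,-20,0,0],
    [0.5,0,0,0,0],
    [0.5,0,0,0,0],
    [0.5,0,0,0,0],
    [0.5,0,0,0,0],
    [0.5,0,0,0,0],
    [0.5,0,0,0,0],
    [0.5,0,0,0,0],
    [0.5,0,0,0,0],
  ],
)

```text
t: 18.7
eef_pos: [560.5, -131.0, 244.6]
tcp_rot: [-1.229, 1.571, -1.219]
ft_force: [-1.5, 0.6, -0.7]
opening: 0.499
```

```bash
python3 - <<'E'
from h import *; pose()
from cell import imaging
import cv2
for x in (139.7,190.8): print('brick end station y',ray((x,350+0-150),51)[1]-38.5)
b=imaging.read_camera('top')['pixels'][:,:,::-1].copy(); r=cv2.imread('pics/top0.png')
for n,p in {'tray+y wall near':(227,214),'tray+y far':(227,177),'screwdriver':(228,245),'reel':(259,240),'phone':(258,157),'brush':(180,159)}.items(): print(n,track(b,r,p,7,p,5))
a=imaging.read_camera('side')['pixels'][:,:,::-1]
cv2.imwrite('pics/m4.png',np.vstack([cv2.resize(a[150:230,200:320],(600,300),interpolation=2),cv2.resize(b[165:230,120:250],(600,300),interpolation=2)]))
E
```

```text
t 18.7 pos [ 560.5 -131.   244.6] F [-1.5  0.6 -0.7] op 0.499
tool y [-0.01  1.   -0.  ] x [ 0. -0. -1.] q [-0.34  0.4   1.66 -0.    1.08 -0.35]
brick end station y 377.1249464171853
brick end station y 217.90833625114777
tray+y wall near (array([-5.  ,  4.75]), 0.730707049369812)
tray+y far (array([ 0.5 , -0.25]), 0.8587950468063354)
screwdriver (array([5., 0.]), 0.9517027139663696)
reel (array([5., 5.]), 0.685186505317688)
phone (array([1.25, 0.5 ]), 0.006839127279818058)
brush (array([0., 0.]), 0.995415449142456)
```

View pics/m4.png

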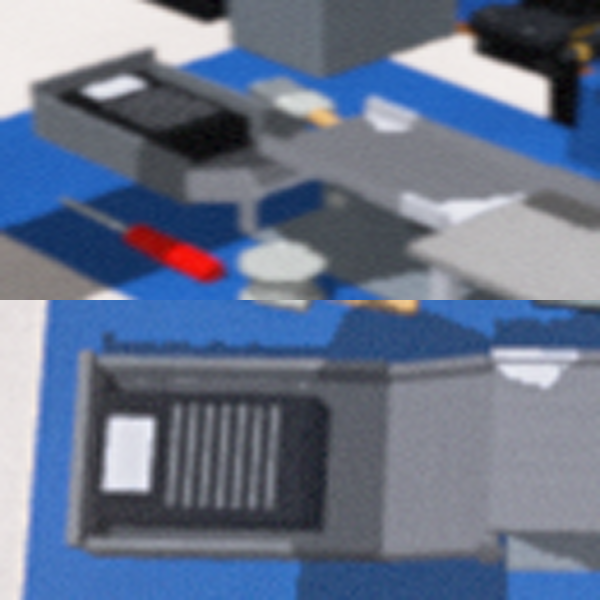

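```bash
python3 -c "
from cell import env; print(env.job_done())"
```

```text
the job is handed in; nothing more can be done
None
```

The brick is lying flat in the tote, the tray has swung back level, and I've handed the job in, about 19 s on the robot's clock.

**What I did:**
- I slid the brick against the fence with both open fingers, up to a 19 N reaction.
- I then pushed it from its rear end at 4 cm/s on the ledge, and at 2–3 cm/s in short steps near the hinge.
- I took the hand off about 0.15 s after the cameras showed the tray starting to sink. By my estimate the brick's centre was then about 25–30 mm past the hinge. The tray kept sinking and the brick slid down with nothing touching it.

**Last checks:**
- **Brick:** it lies flat against the tote's end wall, centre at y about 297. That is near the 300 limit, and the measurement is rough: the ends I read off came out about 9 mm too far apart.
- **Tray:** it looks level. Its -y end is where it was before tipping, and its far wall is within 0.5 px of the start picture. The near-wall tracker gave no usable match.
- **Bystanders:** the screwdriver and brush are where they were. The tracker showed a 5 px shift for the screwdriver, but its handle spans the same pixels as before, so I take that as a false match. The tracker could not confirm the reel or phone. Both look undisturbed in the pictures, though the phone is only partly in view. The jar, mug and meter weren't rechecked at the end.
- **Robot:** it is clear above the ledge and touching nothing.

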